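# Wake the portioning station: scale, label printer, tare

## Robot

A 7-joint arm with a two-finger parallel gripper is mounted at the origin on the work surface. World frame = base frame: x ahead of the robot, y to its left, z up, the work surface at z = 0. Lengths are in mm, angles in rad, forces in N, time in s.
With the tool pointing down it reaches from about 400 to 850 mm from the base axis. Payload 4.5 kg.
Tool frame: the origin (TCP) lies between the finger pads; the fingertips stand tip_reach ahead of it and the grasp point (between the pads) lies 8 mm behind it (tip_reach is the distance from the TCP to the fingertips, in mm); z points along the fingers, y is the direction in which the jaws open and shut (so a half turn about z gives the same grasp; the last joint's range is limited). The gripper opens to 88 mm and grips with 3 to 60 N. Pads are 18 mm wide; open, the fingers measure 123 mm over their backs; the gripper's body (75 mm by 187 mm) begins 45 mm behind the grasp point.
Start: joints at [1.344, 0.689, -0.195, 1.565, 0.157, 0.902, -0.215], TCP at [161.186, -603.88, 249.743] pointing down, gripper open.
Joint ranges: [-3.01, 3.01], [-0.46, 2.08], [-1.47, 1.51], [0.13, 2.56], [-1, 4.14], [0.04, 2.09], [-2.66, 2.66]. Speed limits (rad/s): [2.57, 2.57, 3.14, 3.14, 3.14, 3.14, 3.14].

## Interface

Orientations are given as a 3x3 rotation matrix whose columns are the frame's x, y, z axes.
In Python, from cell import sense, camera, close_job, tip_reach gives the robot as it stands.
- The arm moves only by the tool servo_tool, never from a script. Its argument "targets" is a list of rows, each an object of numbers: "gripper": the opening, from 0 (shut) to 1 (fully open); "x", "y", "z": the shift along the tool's x, y, z in cm; "turn": the turn about the tool's z in degrees. In form: [{"gripper": .., "x": .., "y": .., "z": .., "turn": ..}, ...]. A call has 1 to 5 rows; each row is the pose to reach, as a shift and turn from the pose measured when the call began, along the tool's axes at that moment; what a row does not reach only later rows make up. A row lasts 1/8 s, in which the tool goes at most 62.5 mm and 10.7 degrees, less where a joint would pass 70% of its speed; a pose out of reach is approached as far as the arm can. A call with a gripper value outside its range is refused whole. The fingers move at their own pace and stop on an object; the grip force is fixed at half the most. Time passes only in rows, so rows that repeat a pose let the fingers close. It gives the time, the measured TCP pose, the force and the opening at its end, in the units of the state.
- sense(): the state, without advancing time (a new reading comes with each control period).
- camera(name): name is "side" or "top" or "wrist"; returns a dict with "color" (384x512x3 uint8, red, green, blue), "depth" (384x512 float32, mm along the optical axis (not along the pixel's ray), 0 where there is no reading), "K" (3x3 intrinsics, pixels), "position" and "orientation" of the camera in the world. Camera axes: x right, y up, looking along -z (the intrinsics and any distortion apply to the point x, -y, -z); pixel columns grow to the right and rows downward; lengths in mm; the calibration is good to about 2 mm. A picture is of the moment at which its call begins.
- close_job(): hands the job in, once; it reports no verdict.
The state is a dict: "t": time; "joint_pos": joint angles; "qd": joint speeds; "effort": joint torques, N m; "tcp_pos": TCP position; "tool_rot": TCP orientation; "wrist_force": force on the tool from outside, world axes, zero at the start; "torque": the same for the moment, N m; "grip_width": finger opening in mm.
Only numpy, scipy, OpenCV 4.12 (cv2) and the standard library are available. Lean on these libraries where they do the work, as an engineer would, in place of code of your own. Each camera call takes 0.05 s, during which the arm holds its last target.

## Task

Get the portioning station ready with light fingertip presses: push in the square power key on the bench scale until it stays down, then the square power key on the label printer likewise, and last press the round tare key on the scale all the way down and let it spring back. Touch no other key, keep off the weighing pan, and do not pick up, shift or knock over the machines or the things standing around them.

Things in the scene. Friction and masses are not known exactly. Their poses are not given: they have to be found in the camera images.
- scale: Bench scale, blue-grey, 310 (x) x 250 (y) x 113 mm high, 4.5 kg, loose on rubber feet, left or right on the table. Origin: centre of underside; -x its front, +z up. The front 124 mm is a white panel sloping 10 deg, from 64 mm high at the front to 86 mm. On it a row of black keys 80 mm apart: square power (+y), round tare (middle), oblong unit (-y); behind the tare key a display, 4 mm proud.
- scale_pan: Steel weighing pan of the scale, plate 190 (x) x 240 (y) x 9 mm, must stay untouched. Origin: centre of its underside, 104 mm above the table; its top is 113 mm above the table and its front edge lies about 80 mm behind the centres of the keys.
- scale_power_top (a point): Centre of the top face of the scale's square power key, 26 x 26 mm, standing 12 mm proud of the panel when off. z points out of the panel (10 degrees from vertical, leaning to the scale's front); the key slides along -z. The point moves with the key.
- scale_tare_top (a point): Centre of the top face of the scale's round tare key, 26 mm diameter, standing 10 mm proud of the panel when released. z points out of the panel, as for the power key; the key slides along -z. The point moves with the key.
- scale_unit_top (a point): Centre of the top face of the scale's oblong unit key, 14 (x) x 34 (y) mm, 10 mm proud of the panel; it is not to be pressed.
- printer: Label printer, grey, 180 (x) x 150 (y) x 118 mm high, 1.9 kg, loose on rubber feet, on the other side from the scale. Origin: centre of underside; -x its front, +z up. Front half: level deck 70 mm high with black keys 72 mm apart, square power (+y) and round feed (-y). Rear: white rounded roll cover up to 118 mm high, its front edge about 47 mm behind the key centres.
- printer_power_top (a point): Centre of the top face of the printer's square power key, 26 x 26 mm, standing 12 mm proud of the deck when off. z points up; the key slides along -z. The point moves with the key.
- printer_feed_top (a point): Centre of the top face of the printer's round feed key, 26 mm diameter, 10 mm proud of the deck; it is not to be pressed.
- scale_power (a joint): How far the scale's power key is pushed in, m: 0 off, 0.010 fully in (on). It stays where it is left; moving it takes about 4 N throughout.
- printer_power (a joint): How far the printer's power key is pushed in, m: 0 off, 0.010 fully in (on). It stays where it is left; moving it takes about 4 N throughout.
- scale_tare (a joint): How far the tare key is pushed in, m: 0 released, 0.008 fully down. Spring return: starts to move at about 1.5 N, fully down at about 5 N.
- scale_unit (a joint): How far the unit key is pushed in, m: 0 released, 0.008 fully down. Spring return, as the tare key.
- printer_feed (a joint): How far the printer's feed key is pushed in, m: 0 released, 0.008 fully down. Spring return, as the tare key.
- spray: White spray bottle with an orange spray head, 60 mm diameter, 182 mm tall, standing loose between the two machines. Origin: centre of its underside; +z up.
- skewer_tray: Steel tray of bamboo skewers, 75 (x) x 165 (y) x 28 mm, loose on the table near the robot. Origin: centre of its underside.
- cup: Blue plastic cup, 70 mm rim diameter, 80 mm tall, loose, behind the spray bottle. Origin: centre of its underside; +z up.
Not all that is in view belongs to the job. Of the things like the skewer_tray, leave any that is green, purple or yellow; of the rest the smaller one is meant.

How it is judged (in metres and radians):
On the way, in this order (a step that is already met when the one before it is completed fails the run):
1. the scale's power key is pushed in (at least 7.5 of 10 mm) (value of joint scale_power above 0.0075 m), for 0.1 s.
2. then the printer's power key is pushed in (at least 7.5 of 10 mm) (value of joint printer_power above 0.0075 m), for 0.1 s.
3. then the tare key is pressed down (at least 5.5 of 8 mm) by the fingers (value of joint scale_tare above 0.0055 m and contact force between the fingers and scale above 0.5 N), for 0.05 s.
At the end, for the whole second after the job is handed in: Both power keys stay in by at least 7.5 of their 10 mm, the tare key and the two other keys are released (within 1.5 mm), and the machines, spray bottle, tray and cup stand upright and at rest within 20 mm of where they were (value of joint each of scale_power, printer_power above 0.0075 m and value of joint each of scale_tare, scale_unit, printer_feed below 0.0015 m and distance of each of scale, printer, spray, skewer_tray, cup from where it was at the start of the episode below 0.02 m and angle between each of scale, printer, spray, skewer_tray, cup's own z axis and vertical below 0.1 rad and linear speed of each of scale, printer, spray, cup below 0.02 m/s); the robot touches nothing.
It fails at once if a key was pressed out of order: printer before scale, or tare before both machines were on ((value of joint printer_power above 0.003 m and not (value of joint scale_power above 0.0075 m)) or (value of joint scale_tare above 0.003 m and (not (value of joint scale_power above 0.0075 m) or not (value of joint printer_power above 0.0075 m)))).
It fails at once if a wrong key was pressed (more than 3 mm) (value of joint any of scale_unit, printer_feed above 0.003 m).
It fails at once if the weighing pan was touched (more than 1 N) (contact force between anything else and scale_pan above 1 N).
It fails at once if a machine was pressed hard (more than 45 N) (contact force between any of the fingers, the arm and scale above 45 N or contact force between any of the fingers, the arm and printer above 45 N).
It fails at once if a machine, the spray bottle, the tray or the cup was shifted or lifted by more than 20 mm, or tipped (distance of any of scale, printer, spray, skewer_tray, cup from where it was at the start of the episode above 0.02 m or angle between any of scale, printer, spray, skewer_tray, cup's own z axis and vertical above 0.2 rad).
It also fails if it takes over 59 s, if anything falls off the work surface, if the arm or the gripper's body presses on something with over 40 N, if the wrist force passes 120 N, or if a joint passes its speed limit or range.

## Working session

There is one attempt and no reset: what is moved stays moved. The work goes in short steps, Python scripts to look and compute and a tool call to move; the robot and the scene stay as the last step left them, time stands still between calls to the robot, and variables do not carry over. Pictures are saved under pics/ and viewed, and the job is handed in when it is done.

Besides the shell and the picture viewer there is one more tool, called after ">>>" by a JSON object that holds its "fn" and its "kwargs". servo_tool: Moves the arm, as the interface text tells. Its arguments: {"type":"object","properties":{"targets":{"type":"array","items":{"type":"object","properties":{"gripper":{"type":"number"},"x":{"type":"number"},"y":{"type":"number"},"z":{"type":"number"},"turn":{"type":"number"}}}}},"required":["targets"]}

```bash
mkdir -p pics; ls; python3 - <<'E'
from cell import sense,camera,tip_reach
import cv2,numpy as np
print(tip_reach if not callable(tip_reach) else tip_reach())
s=sense()
for k,v in s.items(): print(k,np.round(v,3).tolist())
for n in ("top","side","wrist"):
    c=camera(n); cv2.imwrite(f"pics/{n}0.png",c["color"][...,::-1]); np.savez(f"{n}0.npz",**c)
    print(n,c["K"].tolist(),np.round(c["position"],1),np.round(c["orientation"],3).tolist(),[k for k in c])
E
```

```text
pics
11.0
t 0.0
joint_pos [1.344, 0.69, -0.195, 1.566, 0.157, 0.903, -0.215]
qd [0.0, -0.0, -0.001, 0.0, -0.001, 0.0, -0.001]
effort [-0.0, -52.756, -1.267, -15.343, -0.053, 0.007, 0.0]
tcp_pos [160.939, -603.284, 248.919]
tool_rot [[0.966, 0.258, -0.001], [0.258, -0.966, 0.002], [-0.0, -0.002, -1.0]]
wrist_force [-0.742, -0.133, 0.262]
torque [0.0, 0.009, -0.032]
grip_width 88.062
top [[443.56150030568574, 0.0, 254.41395488741364], [0.0, 443.56150030568574, 195.211020830594], [0.0, 0.0, 1.0]] [ 192.8  -72.1 1555.1] [[0.05, 0.977, -0.208], [-0.999, 0.049, -0.011], [-0.001, 0.208, 0.978]] ['color', 'depth', 'K', 'position', 'orientation']
side [[393.40056261077217, 0.0, 257.4216752480584], [0.0, 393.40056261077217, 192.79959914088187], [0.0, 0.0, 1.0]] [-202.3  868.8  952.2] [[-0.791, 0.356, -0.497], [-0.611, -0.477, 0.632], [-0.012, 0.804, 0.595]] ['color', 'depth', 'K', 'position', 'orientation']
wrist [[280.1068943274048, 0.0, 256.1212169006944], [0.0, 280.1068943274048, 191.35131398838405], [0.0, 0.0, 1.0]] [ 236.3 -583.9  383.7] [[0.258, 0.922, 0.288], [-0.966, 0.247, 0.076], [-0.001, -0.297, 0.955]] ['color', 'depth', 'K', 'position', 'orientation']
```

View pics/top0.png

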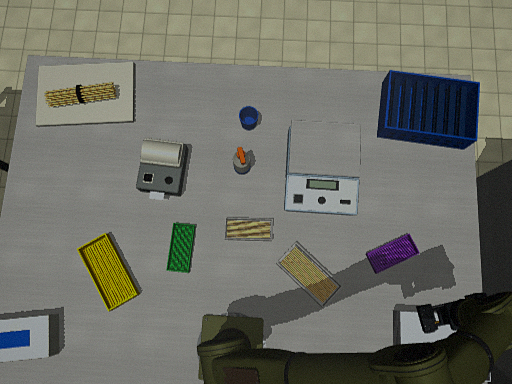

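View pics/side0.png

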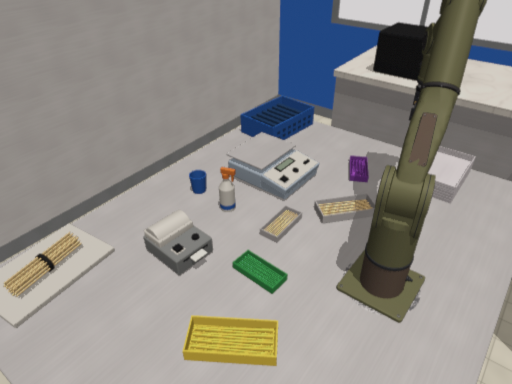

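View pics/wrist0.png

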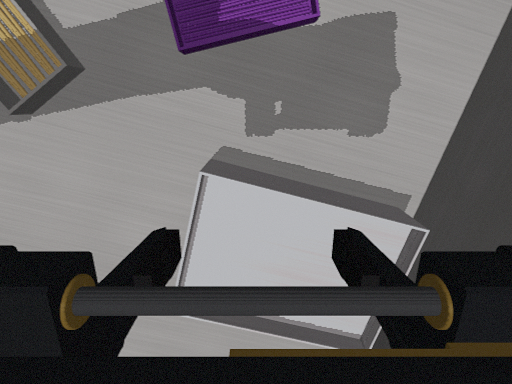

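The top view shows the scale right of centre: power key at about (298,198), tare (321,200), unit (345,202). The printer is on the left: power (148,178), feed (168,181). The spray bottle is at (241,160), the cup at (248,118), and the smaller steel tray at (249,229).

```bash
cat > h.py <<'E'
import numpy as np,cv2
def ray(c,u,v):
    K=c["K"];d=np.array([(u-K[0,2])/K[0,0],-(v-K[1,2])/K[1,1],-1.0])
    return c["orientation"]@d
def onz(c,u,v,z):
    d=ray(c,u,v);p=c["position"];return p+d*(z-p[2])/d[2]
def dep(c,u,v,r=1):
    w=c["depth"][int(round(v))-r:int(round(v))+r+1,int(round(u))-r:int(round(u))+r+1];w=w[w>0]
    return c["position"]+ray(c,u,v)*np.median(w)
def proj(c,p):
    q=c["orientation"].T@(np.asarray(p)-c["position"]);K=c["K"]
    return K[0,0]*q[0]/-q[2]+K[0,2], K[1,1]*-q[1]/-q[2]+K[1,2]
E
python3 - <<'E'
import numpy as np,cv2
from h import *
for n,rois in (("top",((280,110,370,220),(130,130,195,205))),("side",((225,130,325,200),(140,205,215,275)))):
    c=dict(np.load(n+"0.npz"));g=c["color"].max(2)
    for x0,y0,x1,y1 in rois:
        m=((g[y0:y1,x0:x1]<45)*255).astype(np.uint8)
        k,l,st,ce=cv2.connectedComponentsWithStats(m)
        for i in range(1,k):
            if st[i,4]>12:
                u,v=ce[i]+[x0,y0];print(n,np.round([u,v],1),st[i].tolist(),"depth",np.round(dep(c,u,v),1),"z80",np.round(onz(c,u,v,80),1))
    big=cv2.resize(c["color"][rois[0][1]:rois[0][3],rois[0][0]:rois[0][2]],None,fx=4,fy=4,interpolation=cv2.INTER_CUBIC)
    big2=cv2.resize(c["color"][rois[1][1]:rois[1][3],rois[1][0]:rois[1][2]],None,fx=4,fy=4,interpolation=cv2.INTER_CUBIC)
    H=max(big.shape[0],big2.shape[0]);W=np.zeros((H,big.shape[1]+big2.shape[1],3),np.uint8)
    W[:big.shape[0],:big.shape[1]]=big;W[:big2.shape[0],big.shape[1]:]=big2
    cv2.imwrite(f"pics/{n}zoom.png",W[...,::-1])
c=dict(np.load("top0.npz"))
for v in range(176,216,3): print(v,np.round(dep(c,310,v),1),np.round(dep(c,333,v,),1))
E
```

```text
top [308.3 182.5] [26, 69, 9, 9, 27] depth [ 558.5 -237.1   83.1] z80 [ 559.3 -237.5   80. ]
top [335.8 185.6] [50, 71, 9, 9, 27] depth [ 552.5 -331.1   82.4] z80 [ 553.1 -331.5   80. ]
top [297.9 198.1] [14, 85, 9, 7, 47] depth [ 502.3 -202.9   84.6] z80 [ 503.3 -203.4   80. ]
top [321.1 199.7] [38, 87, 7, 6, 33] depth [ 501.2 -282.1   81.5] z80 [ 501.5 -282.3   80. ]
top [344.8 201.1] [60, 90, 10, 4, 32] depth [ 500.4 -362.2   80.9] z80 [ 500.6 -362.4   80. ]
top [180.1 175.9] [29, 16, 29, 50, 190] depth [564.6 205.4  65.1] z80 [560.9 202.6  80. ]
top [147.6 177. ] [14, 44, 8, 7, 54] depth [550.8 312.9  82.5] z80 [551.4 313.5  80. ]
top [168.3 179.8] [35, 47, 8, 7, 45] depth [544.8 241.6  80.6] z80 [545.  241.7  80. ]
top [145.6 189.7] [8, 58, 18, 4, 30] depth [511.5 322.2  56.2] z80 [506.5 316.   80. ]
side [283.6 178.7] [56, 47, 6, 5, 18] depth [ 498.8 -189.2   82.4] z80 [ 500.8 -192.2   80. ]
side [194.8 236.5] [52, 29, 7, 6, 29] depth [543.6 253.2  80. ] z80 [543.6 253.2  80. ]
side [177.2 247.5] [33, 39, 9, 8, 41] depth [547.2 326.   85.1] z80 [551.6 322.8  80. ]
176 [ 581.1 -242.    85.8] [ 585.7 -320.9   83.2]
179 [ 570.7 -242.3   84.9] [ 574.9 -320.9   84. ]
182 [ 560.5 -242.7   83.6] [ 563.6 -320.6   86.7]
185 [ 550.4 -243.1   82.1] [ 553.8 -321.2   84.1]
188 [ 539.9 -243.4   82. ] [ 543.7 -321.6   82.4]
191 [ 530.7 -244.3   76.5] [ 534.6 -322.7   76.5]
194 [ 520.4 -244.6   75.6] [ 524.2 -323.    75.9]
197 [ 510.1 -245.    74.7] [ 514.6 -323.8   72. ]
200 [ 500.7 -245.8   69.8] [ 504.1 -323.9   72.1]
203 [ 490.  -245.9   71.5] [ 493.3 -323.7   74.2]
206 [ 480.2 -246.5   68.1] [ 483.8 -324.5   69.8]
209 [ 470.6 -247.3   63.8] [ 474.1 -325.3   66.3]
212 [ 466.4 -251.6   29.5] [ 464.1 -325.8   63.9]
215 [ 461.3 -255.6   -2.3] [ 464.8 -336.7    0.7]
```

View pics/topzoom.png

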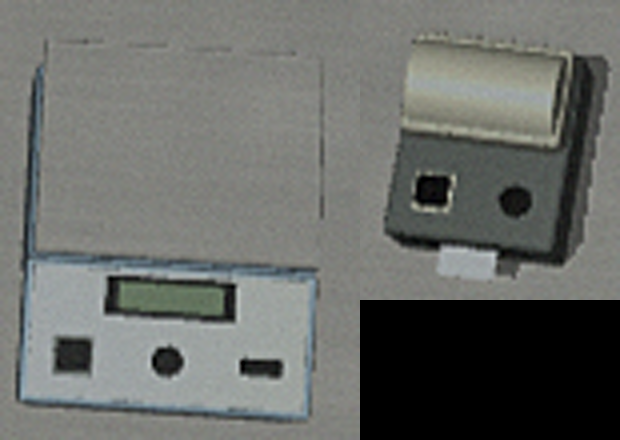

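The scale and printer keys are located to a few mm. The side view differs by about 10 mm in y, partly because it sees the keys' side faces. I'll shut the gripper, square the tool to the world axes and move over the scale, then check with the wrist camera.

>>> {"fn": "servo_tool", "kwargs": {"targets": [{"gripper":0,"x":4.0,"y":-3.4,"z":0,"turn":3},{"gripper":0,"x":8.0,"y":-6.8,"z":0,"turn":6},{"gripper":0,"x":12.0,"y":-10.2,"z":0,"turn":9},{"gripper":0,"x":16.0,"y":-13.6,"z":0,"turn":12},{"gripper":0,"x":20.0,"y":-17.0,"z":0,"turn":15}]}}

```text
t: 0.78
tcp_pos: [311.2, -386.1, 249.2]
tool_rot: [[1.0, -0.003, -0.0], [-0.003, -1.0, 0.001], [-0.0, -0.001, -1.0]]
wrist_force: [0.6, -0.5, -0.1]
grip_width: 40.2
```

>>> {"fn": "servo_tool", "kwargs": {"targets": [{"gripper":0,"x":3.0,"y":-4.6,"z":0,"turn":0},{"gripper":0,"x":6.4,"y":-9.2,"z":0,"turn":0},{"gripper":0,"x":9.6,"y":-13.8,"z":0,"turn":0},{"gripper":0,"x":12.9,"y":-18.3,"z":0,"turn":0},{"gripper":0,"x":12.9,"y":-18.3,"z":0,"turn":0}]}}

```text
t: 1.4
tcp_pos: [443.9, -198.5, 249.4]
tool_rot: [[1.0, 0.007, 0.002], [0.007, -1.0, 0.004], [0.002, -0.004, -1.0]]
wrist_force: [-0.7, -0.3, 0.3]
grip_width: 0.5
```

```bash
python3 - <<'E'
from cell import sense,camera
import cv2,numpy as np
c=camera("wrist"); cv2.imwrite("pics/w1.png",c["color"][...,::-1]); np.savez("w1.npz",**c)
s=sense();print(s["t"],s["tcp_pos"],s["grip_width"],s["wrist_force"],c["position"])
E
```

```text
1.45 [ 441.78787824 -201.42216957  249.33318153] 0.6476512311980455 [-1.09929731  0.10256903  0.5131046 ] [ 521.5262544  -198.68301905  384.29498574]
```

View pics/w1.png

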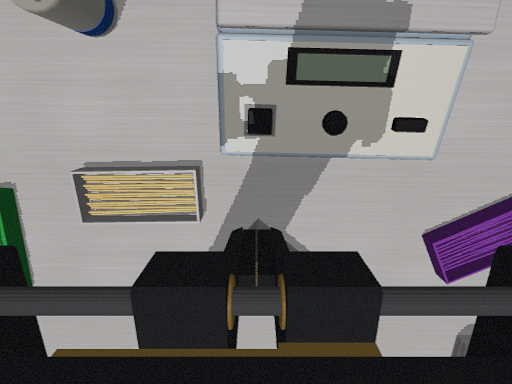

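The wrist view shows the shut fingertips at about (257,232), the power key at (260,121), tare (335,122) and unit (410,125). All are clear of the fingers.

```bash
python3 - <<'E'
import numpy as np,cv2
from h import *
c=dict(np.load("w1.npz"))
x0,y0,x1,y1=210,30,480,165
im=c["color"][y0:y1,x0:x1]
cv2.imwrite("pics/w1z.png",cv2.resize(im,None,fx=2.9,fy=2.9,interpolation=cv2.INTER_CUBIC)[...,::-1])
g=im.max(2)
for th in (20,30,45):
  m=((g<th)*255).astype(np.uint8)
  k,l,st,ce=cv2.connectedComponentsWithStats(m)
  for i in range(1,k):
    if st[i,4]>80:
        u,v=ce[i]+[x0,y0];print(th,np.round([u,v],1),st[i].tolist(),"dep",np.round(dep(c,u,v),1),"z81",np.round(onz(c,u,v,81),1))
print("tip proj",proj(c,[441.8,-201.4,238.3]))
# spray, tray, cup
t=dict(np.load("top0.npz"))
for n,(u,v) in dict(spray=(241,160),head=(242,155),tray=(249,229),cup=(248,118),cover=(160,153)).items(): print(n,np.round(dep(t,u,v),0))
E
```

```text
20 [259.9 121.4] [38, 78, 24, 26, 263] dep [ 505.  -201.8   83.6] z81 [ 504.8 -201.8   81. ]
20 [333.1 123.7] [113, 81, 24, 24, 187] dep [ 503.  -279.    80.8] z81 [ 503.  -278.9   81. ]
20 [403.4 120.8] [182, 88, 35, 13, 86] dep [ 506.5 -351.9   82. ] z81 [ 506.5 -352.4   81. ]
30 [334.1  66.2] [76, 18, 112, 39, 1207] dep [ 558.1 -273.9   85.2] z81 [ 558.6 -275.    81. ]
30 [260.7 121. ] [38, 78, 24, 27, 516] dep [ 505.3 -202.6   83.4] z81 [ 505.2 -202.6   81. ]
30 [334.2 122.4] [113, 81, 24, 24, 448] dep [ 504.3 -279.9   81.3] z81 [ 504.3 -280.    81. ]
30 [408.5 124. ] [182, 88, 35, 14, 285] dep [ 503.4 -357.9   81.6] z81 [ 503.3 -358.2   81. ]
45 [341.   65.9] [76, 17, 115, 40, 1509] dep [ 558.5 -280.7   84.9] z81 [ 559.  -281.8   81. ]
45 [260.1 121.1] [38, 78, 25, 27, 587] dep [ 505.2 -202.    83.5] z81 [ 505.1 -202.    81. ]
45 [334.4 122.5] [113, 81, 24, 24, 460] dep [ 504.3 -280.    81.3] z81 [ 504.3 -280.1   81. ]
45 [409.1 124.2] [182, 88, 36, 14, 442] dep [ 503.1 -358.7   81.5] z81 [ 503.1 -358.9   81. ]
tip proj (np.float64(260.6465534063894), np.float64(248.12562060525096))
spray [598.  -8. 180.]
head [615. -10. 181.]
tray [399. -42.  10.]
cup [814. -16.   2.]
cover [628. 271. 115.]
```

View pics/w1z.png

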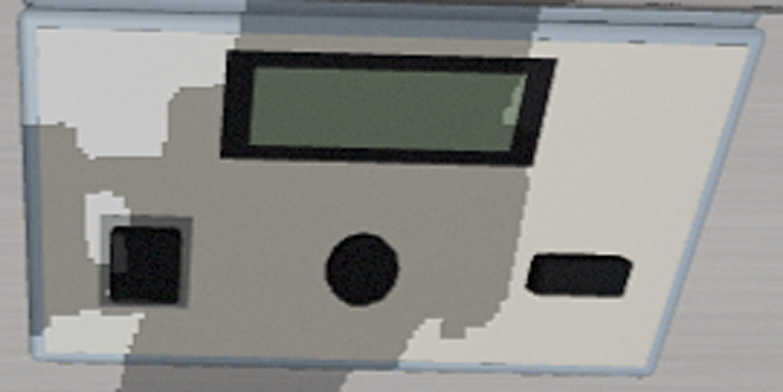

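>>> {"fn": "servo_tool", "kwargs": {"targets": [{"gripper":0,"x":4.0,"y":0.1,"z":2.0,"turn":0},{"gripper":0,"x":6.2,"y":0.1,"z":7.0,"turn":0},{"gripper":0,"x":6.2,"y":0.1,"z":12.0,"turn":0},{"gripper":0,"x":6.2,"y":0.1,"z":14.2,"turn":0},{"gripper":0,"x":6.2,"y":0.1,"z":14.2,"turn":0}]}}

```text
t: 2.08
tcp_pos: [501.4, -203.4, 105.7]
tool_rot: [[1.0, -0.0, -0.005], [-0.0, -1.0, 0.002], [-0.005, -0.002, -1.0]]
wrist_force: [-0.0, -0.6, 0.4]
grip_width: 0.6
```

```bash
python3 - <<'E'
from cell import sense,camera
import cv2,numpy as np
c=camera("wrist"); cv2.imwrite("pics/w2.png",c["color"][...,::-1]); np.savez("w2.npz",**c)
c=camera("side"); cv2.imwrite("pics/s2.png",cv2.resize(c["color"][90:240,200:360],None,fx=4,fy=4)[...,::-1])
s=sense();print(s["t"],s["tcp_pos"],s["grip_width"],s["wrist_force"],c["position"])
E
```

```text
2.175 [ 503.44244243 -203.43951831  107.9470341 ] 0.3507758781359672 [ 0.04934791  0.19424757 -0.3071638 ] [-202.32775306  868.84899014  952.15873535]
```

View pics/w2.png

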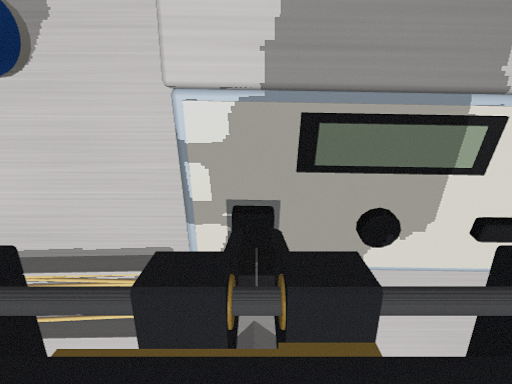

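View pics/s2.png

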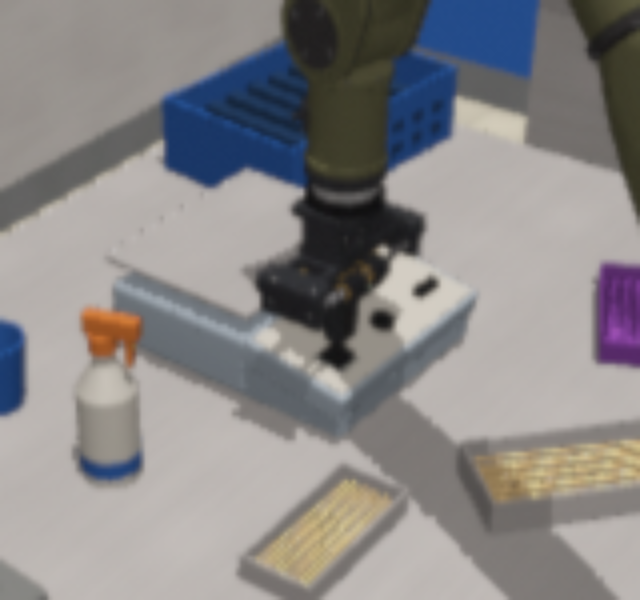

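The fingertips stand about 13 mm over the key centre (key at (254,215) in the wrist view). I'll press down in small steps and watch the force.

>>> {"fn": "servo_tool", "kwargs": {"targets": [{"gripper":0,"x":0.05,"y":0,"z":0.8,"turn":0},{"gripper":0,"x":0.05,"y":0,"z":1.2,"turn":0},{"gripper":0,"x":0.05,"y":0,"z":1.5,"turn":0},{"gripper":0,"x":0.05,"y":0,"z":1.7,"turn":0},{"gripper":0,"x":0.05,"y":0,"z":1.7,"turn":0}]}}

```text
t: 2.8
tcp_pos: [504.7, -203.7, 91.2]
tool_rot: [[1.0, 0.0, 0.002], [0.0, -1.0, 0.001], [0.002, -0.001, -1.0]]
wrist_force: [0.0, -0.9, 2.7]
grip_width: 0.6
```

>>> {"fn": "servo_tool", "kwargs": {"targets": [{"gripper":0,"x":0,"y":0,"z":0.2,"turn":0},{"gripper":0,"x":0,"y":0,"z":0.4,"turn":0},{"gripper":0,"x":0,"y":0,"z":0.5,"turn":0},{"gripper":0,"x":0,"y":0,"z":0.5,"turn":0}]}}

```text
t: 3.3
tcp_pos: [505.3, -203.7, 86.4]
tool_rot: [[1.0, 0.001, 0.003], [0.001, -1.0, 0.0], [0.003, -0.0, -1.0]]
wrist_force: [1.6, -0.7, 5.8]
grip_width: -0.2
```

>>> {"fn": "servo_tool", "kwargs": {"targets": [{"gripper":0,"x":0,"y":0,"z":0.15,"turn":0},{"gripper":0,"x":0,"y":0,"z":0.25,"turn":0},{"gripper":0,"x":0,"y":0,"z":0.25,"turn":0}]}}

```text
t: 3.68
tcp_pos: [505.5, -203.7, 85.9]
tool_rot: [[1.0, 0.001, 0.004], [0.001, -1.0, -0.0], [0.004, 0.0, -1.0]]
wrist_force: [-2.5, 0.8, 23.4]
grip_width: 0.2
```

The force rose to 23 N with almost no further travel, so the key has bottomed. I'll lift off and check.

>>> {"fn": "servo_tool", "kwargs": {"targets": [{"gripper":0,"x":0,"y":0,"z":-2,"turn":0},{"gripper":0,"x":0,"y":0,"z":-6,"turn":0},{"gripper":0,"x":-2,"y":0,"z":-11,"turn":0},{"gripper":0,"x":-5,"y":0,"z":-16.5,"turn":0},{"gripper":0,"x":-5,"y":0,"z":-16.5,"turn":0}]}}

```text
t: 4.3
tcp_pos: [453.3, -204.3, 253.3]
tool_rot: [[1.0, -0.001, 0.006], [-0.001, -1.0, -0.001], [0.006, 0.001, -1.0]]
wrist_force: [0.8, -0.3, -0.6]
grip_width: 0.2
```

```bash
python3 - <<'E'
from cell import sense,camera
import cv2,numpy as np
from h import *
c=camera("wrist"); np.savez("w3.npz",**c)
s=sense();print(s["t"],s["tcp_pos"],s["wrist_force"])
x0,y0,x1,y1=210,50,470,200
cv2.imwrite("pics/w3.png",cv2.resize(c["color"][y0:y1,x0:x1],None,fx=3,fy=3)[...,::-1])
g=c["color"][y0:y1,x0:x1].max(2)
k,l,st,ce=cv2.connectedComponentsWithStats(((g<45)*255).astype(np.uint8))
for i in range(1,k):
    if st[i,4]>80:
        u,v=ce[i]+[x0,y0];print(np.round([u,v],1),st[i].tolist(),np.round(dep(c,u,v,3),1))
E
```

```text
4.35 [ 453.77962196 -203.72811531  251.50891787] [ 1.48125782 -0.39152647 -0.43803244]
[331.3  76.3] [68, 9, 112, 37, 1426] [ 558.8 -280.7   85. ]
[253.1 129.2] [32, 69, 23, 22, 446] [ 505.9 -201.6   73.3]
[326. 131.] [105, 69, 23, 24, 430] [ 504.5 -280.    81.7]
[398.8 132. ] [172, 76, 35, 13, 418] [ 503.3 -358.5   81.6]
```

View pics/w3.png

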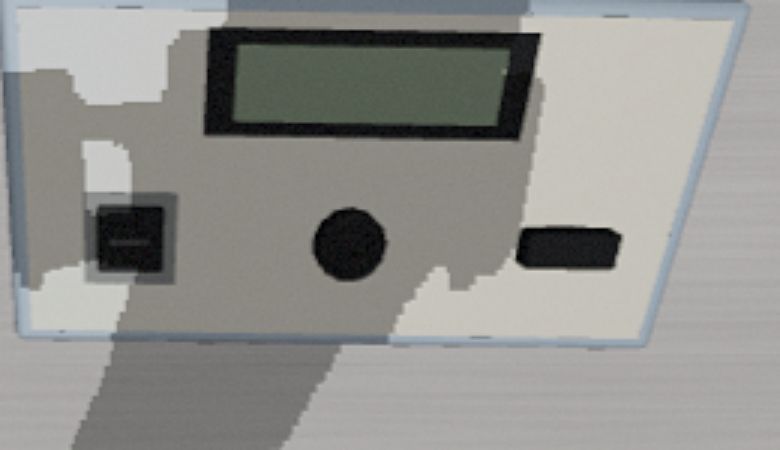

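The wrist depth of the scale power key dropped from 83.5 to 73.3 mm, so it is fully in. Next is the printer.

>>> {"fn": "servo_tool", "kwargs": {"targets": [{"gripper":0,"x":0.2,"y":-5.5,"z":0,"turn":1},{"gripper":0,"x":0.4,"y":-11,"z":0,"turn":2},{"gripper":0,"x":0.6,"y":-16.5,"z":0,"turn":3},{"gripper":0,"x":0.8,"y":-22,"z":0,"turn":4},{"gripper":0,"x":1.0,"y":-27.5,"z":0,"turn":5}]}}

```text
t: 4.97
tcp_pos: [462.7, 73.3, 249.4]
tool_rot: [[0.996, -0.087, -0.0], [-0.087, -0.996, -0.001], [0.0, 0.001, -1.0]]
wrist_force: [1.0, -0.2, 0.5]
grip_width: 0.6
```

>>> {"fn": "servo_tool", "kwargs": {"targets": [{"gripper":0,"x":0.1,"y":-6,"z":0,"turn":0},{"gripper":0,"x":0.3,"y":-12,"z":0,"turn":0},{"gripper":0,"x":0.5,"y":-18,"z":0,"turn":0},{"gripper":0,"x":0.6,"y":-24.1,"z":0,"turn":0},{"gripper":0,"x":0.6,"y":-24.1,"z":0,"turn":0}]}}

```text
t: 5.6
tcp_pos: [487.2, 319.7, 246.2]
tool_rot: [[0.997, -0.077, -0.004], [-0.077, -0.997, 0.001], [-0.004, -0.0, -1.0]]
wrist_force: [-0.2, -0.5, 0.0]
grip_width: 0.3
```

```bash
python3 - <<'E'
from cell import sense,camera
import cv2,numpy as np
from h import *
c=camera("wrist"); np.savez("w4.npz",**c)
s=sense();print(s["t"],s["tcp_pos"],s["wrist_force"]);print(s["tool_rot"])
cv2.imwrite("pics/w4.png",c["color"][...,::-1])
g=c["color"][:225].max(2)
for th in (25,40):
  k,l,st,ce=cv2.connectedComponentsWithStats(((g<th)*255).astype(np.uint8))
  for i in range(1,k):
    if 150<st[i,4]<1500:
        u,v=ce[i];print(th,np.round([u,v],1),st[i].tolist(),np.round(dep(c,u,v,3),1),np.round(onz(c,u,v,82),1))
E
```

```text
5.65 [487.78647119 315.45106058 246.29245034] [-0.69663917 -0.48922319 -0.36685599]
[[ 0.99664506 -0.0817318  -0.0043066 ]
 [-0.08174467 -0.99664907 -0.00290352]
 [-0.00405485  0.00324582 -0.99998651]]
25 [253.9 116.8] [242, 103, 23, 24, 242] [551.9 316.8  82.1] [551.9 316.8  82. ]
40 [253.7 114.7] [241, 102, 24, 25, 511] [554.  316.8  81.7] [554.  316.8  82. ]
40 [320.8 114.3] [309, 102, 25, 25, 470] [549.  247.5  80. ] [549.1 248.   82. ]
```

View pics/w4.png

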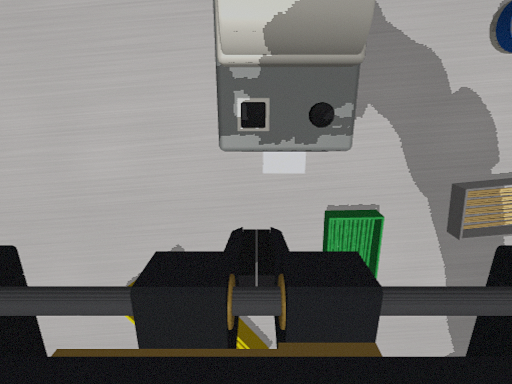

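The wrist view shows the printer power key at (254,115) and feed at (321,114). That gives about (553,316,82), close to the top view.

>>> {"fn": "servo_tool", "kwargs": {"targets": [{"gripper":0,"x":4.0,"y":-0.3,"z":2.0,"turn":0},{"gripper":0,"x":6.4,"y":-0.5,"z":7.0,"turn":0},{"gripper":0,"x":6.4,"y":-0.5,"z":12.0,"turn":0},{"gripper":0,"x":6.4,"y":-0.5,"z":14.0,"turn":0},{"gripper":0,"x":6.4,"y":-0.5,"z":14.0,"turn":0}]}}

```text
t: 6.28
tcp_pos: [549.6, 311.8, 103.0]
tool_rot: [[0.996, -0.083, -0.01], [-0.083, -0.996, -0.008], [-0.009, 0.008, -1.0]]
wrist_force: [0.9, -0.9, -0.1]
grip_width: 0.5
```

```bash
python3 - <<'E'
from cell import sense,camera
import cv2,numpy as np
c=camera("wrist"); cv2.imwrite("pics/w5.png",c["color"][...,::-1])
s=sense();print(s["t"],s["tcp_pos"],s["grip_width"],s["wrist_force"])
E
```

```text
6.325 [550.82507996 312.82247324 104.75230497] 0.5669325484499587 [0.85061899 0.1770159  0.81349544]
```

View pics/w5.png

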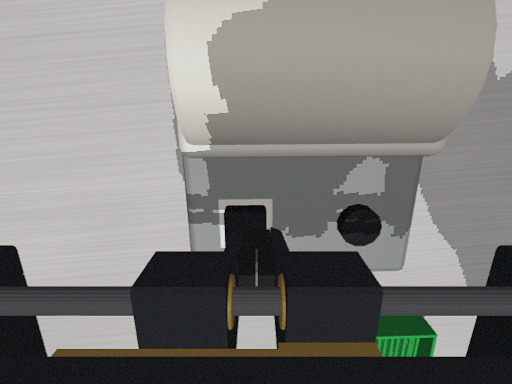

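The fingertip is centred over the key's bezel, at (245,210).

>>> {"fn": "servo_tool", "kwargs": {"targets": [{"gripper":0,"x":0.1,"y":-0.15,"z":0.7,"turn":0},{"gripper":0,"x":0.1,"y":-0.15,"z":1.1,"turn":0},{"gripper":0,"x":0.1,"y":-0.15,"z":1.5,"turn":0},{"gripper":0,"x":0.1,"y":-0.15,"z":1.8,"turn":0},{"gripper":0,"x":0.1,"y":-0.15,"z":1.8,"turn":0}]}}

```text
t: 6.95
tcp_pos: [552.2, 314.1, 86.9]
tool_rot: [[0.997, -0.083, -0.006], [-0.083, -0.997, -0.005], [-0.006, 0.006, -1.0]]
wrist_force: [0.4, -0.2, 1.7]
grip_width: 0.7
```

>>> {"fn": "servo_tool", "kwargs": {"targets": [{"gripper":0,"x":0,"y":0,"z":0.2,"turn":0},{"gripper":0,"x":0,"y":0,"z":0.35,"turn":0},{"gripper":0,"x":0,"y":0,"z":0.4,"turn":0},{"gripper":0,"x":0,"y":0,"z":0.4,"turn":0}]}}

```text
t: 7.45
tcp_pos: [552.3, 314.2, 83.5]
tool_rot: [[0.997, -0.083, -0.006], [-0.083, -0.997, -0.005], [-0.005, 0.006, -1.0]]
wrist_force: [-1.7, -1.5, 6.9]
grip_width: 0.6
```

>>> {"fn": "servo_tool", "kwargs": {"targets": [{"gripper":0,"x":0,"y":0,"z":0.15,"turn":0},{"gripper":0,"x":0,"y":0,"z":0.25,"turn":0},{"gripper":0,"x":0,"y":0,"z":0.25,"turn":0}]}}

```text
t: 7.82
tcp_pos: [552.3, 314.2, 83.4]
tool_rot: [[0.996, -0.083, -0.005], [-0.084, -0.996, -0.005], [-0.005, 0.005, -1.0]]
wrist_force: [-4.3, -2.0, 20.2]
grip_width: 0.6
```

It has bottomed at 20 N with no further travel. I'll lift off and check.

>>> {"fn": "servo_tool", "kwargs": {"targets": [{"gripper":0,"x":0,"y":0,"z":-2,"turn":0},{"gripper":0,"x":0,"y":0,"z":-6,"turn":0},{"gripper":0,"x":-2,"y":0,"z":-11,"turn":0},{"gripper":0,"x":-6,"y":0.5,"z":-16.5,"turn":0},{"gripper":0,"x":-6,"y":0.5,"z":-16.5,"turn":0}]}}

```text
t: 8.45
tcp_pos: [492.0, 316.8, 251.8]
tool_rot: [[0.997, -0.081, -0.002], [-0.081, -0.997, -0.001], [-0.002, 0.001, -1.0]]
wrist_force: [0.0, 0.5, -0.7]
grip_width: 0.3
```

```bash
python3 - <<'E'
from cell import sense,camera
import cv2,numpy as np
from h import *
c=camera("wrist")
s=sense();print(s["t"],s["tcp_pos"],s["wrist_force"]);print(s["tool_rot"])
cv2.imwrite("pics/w6.png",c["color"][...,::-1])
g=c["color"][:225].max(2)
k,l,st,ce=cv2.connectedComponentsWithStats(((g<40)*255).astype(np.uint8))
for i in range(1,k):
    if 150<st[i,4]<1500:
        u,v=ce[i];print(np.round([u,v],1),st[i].tolist(),np.round(dep(c,u,v,3),1))
E
```

```text
8.5 [492.2845227  316.05819855 250.43496981] [-0.63696135 -1.36862938  0.58657655]
[[ 0.9966621  -0.08156328 -0.00347734]
 [-0.08157246 -0.99666406 -0.00258499]
 [-0.0032549   0.00286002 -0.99999061]]
[316.8 119. ] [305, 107, 25, 25, 452] [549.  247.1  79.7]
[251.2 119.4] [240, 108, 22, 23, 432] [553.8 316.8  72.1]
```

View pics/w6.png

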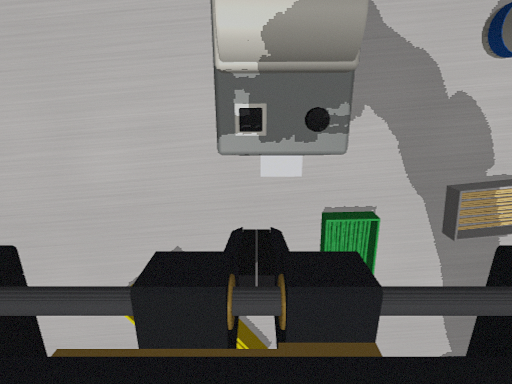

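Printer key depth is now 72.1 mm (was 82), so it is fully in, and feed is unchanged. Back to the scale for tare.

>>> {"fn": "servo_tool", "kwargs": {"targets": [{"gripper":0,"x":0.1,"y":5.6,"z":0,"turn":-1},{"gripper":0,"x":0.2,"y":11.2,"z":0,"turn":-2},{"gripper":0,"x":0.3,"y":16.8,"z":0,"turn":-3},{"gripper":0,"x":0.4,"y":22.4,"z":0,"turn":-4},{"gripper":0,"x":0.6,"y":28,"z":0,"turn":-4.7}]}}

```text
t: 9.12
tcp_pos: [475.1, 34.2, 249.6]
tool_rot: [[1.0, 0.0, -0.006], [0.0, -1.0, -0.003], [-0.006, 0.003, -1.0]]
wrist_force: [0.6, -0.1, 1.0]
grip_width: 0.7
```

>>> {"fn": "servo_tool", "kwargs": {"targets": [{"gripper":0,"x":-0.3,"y":5.6,"z":0,"turn":0},{"gripper":0,"x":-0.6,"y":11.2,"z":0,"turn":0},{"gripper":0,"x":-1.0,"y":16.8,"z":0,"turn":0},{"gripper":0,"x":-1.4,"y":22.4,"z":0,"turn":0},{"gripper":0,"x":-2.0,"y":28,"z":0,"turn":0}]}}

```text
t: 9.75
tcp_pos: [454.6, -248.0, 248.7]
tool_rot: [[1.0, -0.0, -0.008], [-0.0, -1.0, -0.002], [-0.008, 0.002, -1.0]]
wrist_force: [1.1, 0.8, -0.6]
grip_width: 0.5
```

>>> {"fn": "servo_tool", "kwargs": {"targets": [{"gripper":0,"x":1.5,"y":3.2,"z":0,"turn":0},{"gripper":0,"x":4.9,"y":3.2,"z":3.0,"turn":0},{"gripper":0,"x":4.9,"y":3.2,"z":8.0,"turn":0},{"gripper":0,"x":4.9,"y":3.2,"z":13.8,"turn":0},{"gripper":0,"x":4.9,"y":3.2,"z":13.8,"turn":0}]}}

```text
t: 10.38
tcp_pos: [498.6, -279.0, 104.9]
tool_rot: [[1.0, -0.001, -0.019], [-0.001, -1.0, 0.003], [-0.019, -0.003, -1.0]]
wrist_force: [0.1, 0.4, 0.7]
grip_width: 0.2
```

```bash
python3 - <<'E'
from cell import sense,camera
import cv2,numpy as np
c=camera("wrist"); cv2.imwrite("pics/w7.png",c["color"][...,::-1])
s=sense();print(s["t"],s["tcp_pos"],s["grip_width"],s["wrist_force"])
E
```

```text
10.425 [ 500.81191994 -280.04241465  108.01472622] 0.08454718326463337 [-0.19059696  0.0273848   0.69095254]
```

View pics/w7.png

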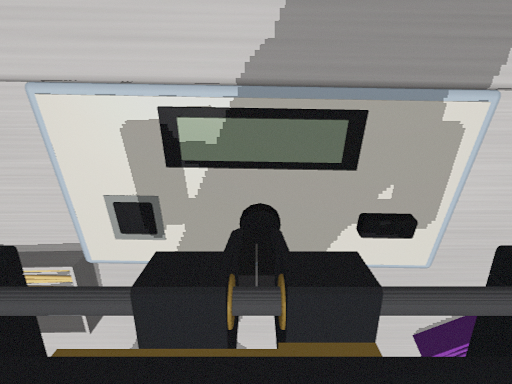

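The fingertip covers the tare key's front half at (260,218). I'll shift it 3 mm forward and press.

>>> {"fn": "servo_tool", "kwargs": {"targets": [{"gripper":0,"x":0.3,"y":0.05,"z":0.8,"turn":0},{"gripper":0,"x":0.3,"y":0.05,"z":1.2,"turn":0},{"gripper":0,"x":0.3,"y":0.05,"z":1.6,"turn":0},{"gripper":0,"x":0.3,"y":0.05,"z":1.9,"turn":0},{"gripper":0,"x":0.3,"y":0.05,"z":1.9,"turn":0}]}}

```text
t: 11.05
tcp_pos: [504.8, -280.9, 89.7]
tool_rot: [[1.0, -0.001, -0.011], [-0.001, -1.0, -0.001], [-0.011, 0.001, -1.0]]
wrist_force: [1.4, -0.3, 4.2]
grip_width: 0.8
```

>>> {"fn": "servo_tool", "kwargs": {"targets": [{"gripper":0,"x":0,"y":0,"z":0.2,"turn":0},{"gripper":0,"x":0,"y":0,"z":0.35,"turn":0},{"gripper":0,"x":0,"y":0,"z":0.35,"turn":0}]}}

```text
t: 11.42
tcp_pos: [505.3, -281.0, 86.6]
tool_rot: [[1.0, -0.001, -0.009], [-0.001, -1.0, -0.001], [-0.009, 0.001, -1.0]]
wrist_force: [2.2, 0.3, 7.0]
grip_width: 0.5
```

>>> {"fn": "servo_tool", "kwargs": {"targets": [{"gripper":0,"x":0,"y":0,"z":0.15,"turn":0},{"gripper":0,"x":0,"y":0,"z":0.25,"turn":0},{"gripper":0,"x":0,"y":0,"z":0.25,"turn":0}]}}

```text
t: 11.8
tcp_pos: [505.5, -281.0, 86.1]
tool_rot: [[1.0, -0.001, -0.009], [-0.001, -1.0, -0.002], [-0.009, 0.002, -1.0]]
wrist_force: [-1.8, 2.6, 19.9]
grip_width: 0.6
```

The key is fully down: 20 N with no further travel, tip at 75 mm. Releasing and retreating.

>>> {"fn": "servo_tool", "kwargs": {"targets": [{"gripper":0,"x":0,"y":0,"z":-2,"turn":0},{"gripper":0,"x":0,"y":0,"z":-6,"turn":0},{"gripper":0,"x":-2,"y":0,"z":-11,"turn":0},{"gripper":0,"x":-6,"y":0,"z":-16.5,"turn":0},{"gripper":0,"x":-6,"y":0,"z":-16.5,"turn":0}]}}

```text
t: 12.42
tcp_pos: [444.7, -281.8, 253.9]
tool_rot: [[1.0, -0.004, -0.008], [-0.004, -1.0, -0.004], [-0.008, 0.004, -1.0]]
wrist_force: [1.0, -0.4, -0.5]
grip_width: 0.3
```

```bash
python3 - <<'E'
from cell import sense,camera
import cv2,numpy as np
from h import *
c=camera("wrist")
s=sense();print(s["t"],s["tcp_pos"],s["wrist_force"])
cv2.imwrite("pics/w8.png",c["color"][...,::-1])
g=c["color"][:225].max(2)
k,l,st,ce=cv2.connectedComponentsWithStats(((g<40)*255).astype(np.uint8))
for i in range(1,k):
    if 150<st[i,4]<2500:
        u,v=ce[i];print(np.round([u,v],1),st[i].tolist(),np.round(dep(c,u,v,3),1))
t0=dict(np.load("top0.npz"));t=camera("top");cv2.imwrite("pics/t8.png",t["color"][...,::-1])
g=t["color"].max(2);x0,y0,x1,y1=130,130,195,205
k,l,st,ce=cv2.connectedComponentsWithStats(((g[y0:y1,x0:x1]<45)*255).astype(np.uint8))
for i in range(1,k):
    if 20<st[i,4]<150: u,v=ce[i]+[x0,y0];print("top",np.round([u,v],1),np.round(dep(t,u,v),1))
E
```

```text
12.475 [ 445.37517256 -281.26432142  252.83094791] [-0.41260367  0.03288225  0.9652462 ]
[275.   71.7] [204, 49, 108, 36, 840] [ 552.4 -302.1   83.5]
[254.4 120.7] [244, 109, 22, 24, 424] [ 504.4 -281.2   81.4]
[328.2 121.9] [313, 115, 32, 14, 413] [ 502.9 -359.9   81.2]
top [147.7 177.4] [552.1 315.6  71. ]
top [168.3 179.8] [544.7 241.4  81.3]
top [145.2 189.8] [511.8 324.3  53.5]
```

View pics/w8.png

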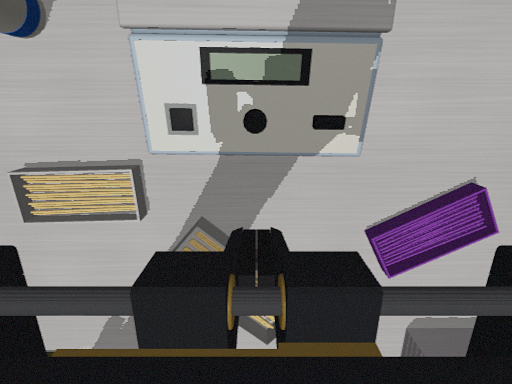

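View pics/t8.png

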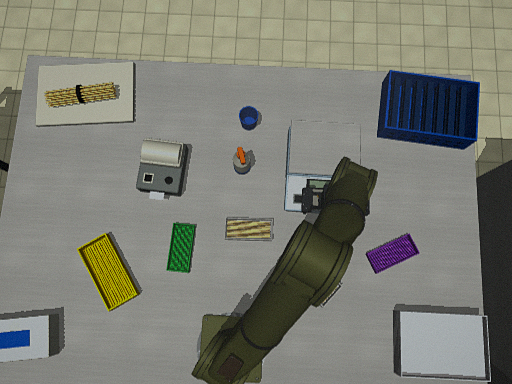

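Tare is back at 81.4 mm, unit reads 81.2, and printer power is at 71. Nothing has shifted in either view. One last check of the scale power key's depth, then I hand in.

```bash
python3 - <<'E'
from cell import sense,camera,close_job
from h import *
c=camera("wrist");p=dep(c,182,119,3);print(p, sense()["wrist_force"])
if p[2]<76: print(close_job())
E
```

```text
[ 507.21270642 -201.31933505   73.5794292 ] [-0.1584972   0.03579998 -0.14847058]
the job is handed in; nothing more can be done
None
```

I pressed the three keys in order with the shut fingertips and handed the job in at about 12.5 s; it gives no verdict. The order was scale power, printer power, then tare, which was released.

| Key | Top before (mm) | Top after (mm) | State |
|---|---|---|---|
| Scale power | 83.5 | 73.6 | in |
| Printer power | 82 | 71–72 | in |
| Scale tare | 81.3 | 81.4 | sprung back |
| Scale unit | 81.5 | 81.2 | not pressed |
| Printer feed | 80–80.6 | 79.7–81.3 | not pressed |

- **Force:** readings taken at the end of each press reached about 23 N at most, under the 45 N limit. The tare key was held at 20 N with no further travel, so it bottomed.
- **Scene:** the machines, spray bottle, tray and cup showed no visible shift in the last pictures. The arm stands clear, about 15 cm above the panel.
- **Disagreement:** early on, the side camera put the keys about 10 mm off in y from the top camera, probably in part because it sees the keys' side faces. The wrist and top cameras agreed within about 4 mm on the power and tare keys I pressed (up to about 7 mm on the feed key), so I used those two.

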